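Prove the stop of the drum spinning stand

ROBOT

A 6-joint arm with a two-finger parallel gripper is mounted at the origin on the work surface. World frame = base frame: x ahead of the robot, y to its left, z up, the work surface at z = 0. Lengths are in mm, angles in rad, forces in N, time in s.
With the tool pointing down it reaches from about 350 to 975 mm from the base axis. Payload 7.1 kg.
Tool frame: the origin (TCP) lies at the centre of the arm's flange, where the gripper is bolted on; the fingertips stand 182 mm ahead of it and the grasp point (between the pads) lies 163 mm ahead of it; x points along the fingers, y is the direction in which the jaws open and shut, and the axes are right-handed (so a half turn about x gives the same grasp; the last joint's range is limited). The gripper opens to 88 mm and grips with 3 to 60 N. Pads are 20 mm wide; open, the fingers measure 115 mm over their backs; the gripper's body (75 mm by 178 mm) begins 61 mm behind the grasp point.
Start: joints at [1.288, 0.423, 1.63, -0, 1.089, -0.019], TCP at [162.938, 603.372, 404.675] pointing down, gripper open.
Joint ranges: [-3, 3], [-0.9, 2.11], [0.09, 2.58], [-1.31, 4.45], [0.11, 2.69], [-2.54, 2.54]. Speed limits (rad/s): [2.39, 2.39, 3.01, 3.14, 3.14, 3.14].

INTERFACE

Orientations are given as a rotation vector (axis times angle).
In Python, from workcell import readout, viewer, workorder, models gives the robot as it stands. The module is installed in compiled form; this text tells all that it offers.
- The arm moves only by the tool apply_moves, never from a script. Its argument "commands" is a list that holds one entry, the list of rows, each a list of 4 numbers: the shift along the world's x, y, z in m, then the turn about the world's z in rad. A call has 1 to 8 rows; each row is the pose to reach, as a shift and turn from the pose commanded when the call began; what a row does not reach only later rows make up. A row lasts 1/8 s, in which the tool goes at most 62.5 mm and 10.7 degrees, less where a joint would pass 70% of its speed; a pose out of reach is approached as far as the arm can. A call with a gripper value outside its range is refused whole. "gripper" is the finger opening in m, from 0 to 0.0878, set as the call begins (left out, the last holds). The fingers move at their own pace and stop on an object; the grip force is fixed at half the most. Time passes only in rows, so rows that repeat a pose let the fingers close. It gives the time, the measured TCP pose, the force and the opening at its end, in the units of the state.
- readout.get_obs(): the state, without advancing time (a new reading comes with each control period).
- viewer.get_image(name): name is "scene" or "top" or "wrist"; returns a dict with "color" (400x640x3 uint8, red, green, blue), "vertical_fov" (degrees; the focal length in pixels is half the picture's height over the tangent of half this angle, whatever the lens; pixels are square), "cx", "cy" (the principal point, pixels), "rvec" (rotation vector, rad) and "tvec" (3), from world to camera coordinates, as OpenCV has them. Camera axes: x right, y down, z forward; pixel columns grow to the right and rows downward; lengths in mm; the calibration is good to about 2 mm. The wrist camera is an equidistant fisheye: a pixel r from the principal point sees the ray r / f radians off the axis. A picture is of the moment at which its call begins. There is no depth.
- workorder.close_job(): hands the job in, once; it reports no verdict.
Trained networks look in the newest picture that a camera, given by its name, has taken for a name from the list of things; names that differ only in an ending like _2 or _b are one class to them, and where a whole thing is asked for, a point or a joint stands for the part that bears it (a point fixed in the world has none). Each returns a list of dicts, best first, with "conf" (0 to 1); they miss things now and then, are a little off and sometimes report something else, mostly with a low value. They report only what shows in the picture. A call takes as long as a camera call.
- models.search_frame(camera, label): "position" ([x, y, z] in mm, in world coordinates, good to about 4 mm: the middle of the surface that is visible of it).
- models.place_of(camera, label): "position" ([x, y, z] in mm, in world coordinates, good to about 4 mm: a listed point, or the origin of a listed thing).
The state is a dict: "t": time; "qpos": joint angles; "qvel": joint speeds; "joint_torque": joint torques, N m; "ee_pos": TCP position; "orientation": TCP orientation; "ft_force": force on the tool from outside, world axes, zero at the start; "moment": the same for the moment, N m; "width": finger opening in mm.
Only numpy, scipy, OpenCV 4.12 (cv2) and the standard library are available. Lean on these libraries where they do the work, as an engineer would, in place of code of your own. Each camera call takes 0.05 s, during which the arm holds its last target.

TASK

Test the stop of the drum spinning stand: with closed fingertips press the red mushroom stop in until it latches and take the fingers off it, then push a wing of the mushroom clockwise (seen from above) until it pops back out, and let it go. Then press the blue reset button right down and move clear. Only press and push, never grip or force anything, and leave the white jog button and the loose parts alone.

Things in the scene. Friction and masses are not known exactly. Their poses are not given: they have to be found in the camera images.
- stop_station: yellow stop box 120 x 120 mm, 65 mm tall, fixed to the 12 mm thick iron plate, carrying the red mushroom stop in the middle of its top; origin at the centre of its underside, x and y along its sides, z up
- stop_top (a point): centre of the flat top (22 mm across) of the red mushroom, a 44 mm dome that carries two opposite wings; it moves with the mushroom. Popped out, it stands 38 mm above the yellow box; a centred press straight down drives it in
- wing_left (a point): the left wing (towards the box's +y when not twisted), at 43 mm from the mushroom's axis, mid-height, 13 mm below stop_top. Each wing is 10 mm thick, 14 mm tall and reaches from the dome to 50 mm from the axis; popped out its underside stands 18 mm above the yellow box, latched 10 mm. A finger beside the wing pushes it round: clockwise takes the left wing towards the box's +x
- wing_right (a point): the same point on the right wing (towards the box's -y); clockwise takes it towards the box's -x
- stop_push (a joint): how far the mushroom is in, m: 0 popped out, 0.008 latched (a spring pawl snaps over it from about 0.008; press on to 0.010), 0.011 hard bottom. Starts popped out. The push grows from 4 to about 9 N. Let go latched, it stays in
- stop_twist (a joint): turn of the mushroom clockwise seen from above, rad: 0 at rest, 0.9 hard stop; a light spring (up to 0.08 N m) returns it to 0 when let go. Twisted past about 0.6 while latched, it is freed and pops out by itself
- reset_box: grey box 70 x 70 mm, 45 mm tall, fixed to the plate, with the blue reset button on top; origin under its centre. It may be left or right of the stop box
- reset_top (a point): centre of the top of the blue reset button, 28 mm across; press straight down
- reset (a joint): how far the blue button is pressed, m: 0 out, 0.006 fully down (about 5 N); springs back
- jog_box: grey box like the reset box, with the white jog button on top, on the other side; origin under its centre
- jog (a joint): how far the white jog button is pressed, m, 0 to 0.006. Not to be pressed
- funnel_stand: brass funnel 68 mm wide in a steel ring stand on a 110 x 80 mm foot, 202 mm tall; origin under its foot. Bystander
- cup1: tarnished brass bearing cup, 40 mm across, 24 mm tall; origin under its centre. Bystander
- cup2: second tarnished brass bearing cup, same size. Bystander
- band: green enamel drum band, a ring 90 mm across, 28 mm tall; origin under its centre. Bystander
- bead: bone-coloured spacer bead, 22 mm across, 14 mm tall; origin under its centre. Bystander
- punch: stubby steel punch standing on its head, point up, 18 mm thick at the foot, 70 mm tall; origin under its centre. Bystander

How it is judged (in metres and radians):
On the way, in this order (a step that is already met when the one before it is completed fails the run):
1. the mushroom stop is latched in and the fingers are off it (value of joint stop_push above 0.006 m and contact force between the fingers and stop_station below 0.3 N), for 0.2 s.
2. the mushroom stop has been twisted free and has popped out (value of joint stop_push below 0.002 m), for 0.1 s.
3. the blue reset button is pressed down with the stop out (value of joint reset above 0.0045 m and value of joint stop_push below 0.002 m), for 0.05 s.
At the end, for the whole second after the job is handed in: The mushroom is out (within 2 mm) and turned back (within 0.15 rad), both push buttons are out (within 2 mm), and every loose part is within 20 mm of where it started (value of joint each of stop_push, reset, jog below 0.002 m and value of joint stop_twist below 0.15 rad and distance of each of funnel_stand, cup1, cup2, band, bead, punch from where it was at the start of the episode below 0.02 m); the robot touches nothing.
It fails at once if the white jog button was pressed (over 3 mm) (value of joint jog above 0.003 m).
It fails at once if the reset button was pressed while the stop was in (value of joint reset above 0.003 m and value of joint stop_push above 0.004 m).
It fails at once if the stop was gripped or forced (over 35 N) (contact force between the fingers and stop_station above 35 N).
It fails at once if a loose part was moved over 20 mm, lifted or tipped ((distance of funnel_stand from where it was at the start of the episode above 0.02 m or angle between funnel_stand's own z axis and vertical above 0.3 rad) or (distance of cup1 from where it was at the start of the episode above 0.02 m or angle between cup1's own z axis and vertical above 0.3 rad) or (distance of cup2 from where it was at the start of the episode above 0.02 m or angle between cup2's own z axis and vertical above 0.3 rad) or (distance of band from where it was at the start of the episode above 0.02 m or angle between band's own z axis and vertical above 0.3 rad) or (distance of bead from where it was at the start of the episode above 0.02 m or angle between bead's own z axis and vertical above 0.3 rad) or (distance of punch from where it was at the start of the episode above 0.02 m or angle between punch's own z axis and vertical above 0.3 rad)).
It also fails if it takes over 64 s, if anything falls off the work surface, if the arm or the gripper's body presses on something with over 40 N, if the wrist force passes 120 N, or if a joint passes its speed limit or range.

## Working session

There is one attempt and no reset: what is moved stays moved. The work goes in short steps, Python scripts to look and compute and a tool call to move; the robot and the scene stay as the last step left them, time stands still between calls to the robot, and variables do not carry over. Pictures are saved under pics/ and viewed, and the job is handed in when it is done.

Besides the shell and the picture viewer there is one more tool, called after "Request:" in YAML: its name, and indented under it one key for each argument. apply_moves: Moves the arm, as the interface text tells. Its arguments: {"type":"object","properties":{"commands":{"type":"array","items":{"type":"array","items":{"type":"array","items":{"type":"number"}}}},"gripper":{"type":"number"}},"required":["commands"]}

```bash
mkdir -p pics
python3 - <<'E'
from workcell import readout, viewer, workorder, models
import cv2
for n in ("scene","top","wrist"):
    im=viewer.get_image(n); cv2.imwrite(f"pics/{n}0.png",im["color"][:,:,::-1])
for c in ("scene","top"):
  for l in ("stop_station","stop_top","wing_left","wing_right","reset_box","reset_top","jog_box","funnel_stand","cup1","band","bead","punch"):
    if c=="scene" and l in("band","bead","cup1"): continue
    print(c,l,[(d["conf"].__round__(2),[round(float(v)) for v in d["position"]]) for d in models.place_of(c,l)[:3]])
o=readout.get_obs(); print(o["t"],o["ee_pos"],o["orientation"],o["ft_force"],o["width"])
E
```

```text
scene stop_station [(0.64, [558, 6, 11])]
scene stop_top [(0.91, [563, 2, 116])]
scene wing_left [(0.95, [572, 44, 103])]
scene wing_right [(0.69, [552, -40, 102])]
scene reset_box [(0.7, [489, -230, 12])]
scene reset_top [(0.48, [488, -232, 79])]
scene jog_box [(0.84, [551, 241, 12])]
scene funnel_stand [(0.67, [488, -229, 77]), (0.66, [730, 284, 14])]
scene punch [(0.65, [414, -156, 13])]
top stop_station [(0.97, [560, 2, 12])]
top stop_top [(0.85, [556, 1, 113])]
top wing_left [(0.57, [572, 44, 102])]
top wing_right [(0.8, [550, -43, 103])]
top reset_box [(0.67, [490, -236, 10]), (0.56, [747, -16, 12])]
top reset_top [(0.61, [489, -231, 77])]
top jog_box [(0.79, [550, 235, 10]), (0.25, [488, -235, 16])]
top funnel_stand [(0.96, [729, 286, 11])]
top cup1 [(0.58, [744, 87, 10]), (0.53, [744, -12, 13])]
top band [(0.62, [732, -213, 11])]
top bead [(0.47, [419, 164, 13])]
top punch [(0.41, [410, -151, 9])]
1.2 [162.93364512 603.3679687  404.66200829] [ 0.20700629  1.56085203 -0.20706122] [ 0.35616525 -0.19588662  0.40402267] 87.8784646208338
```

View pics/scene0.png

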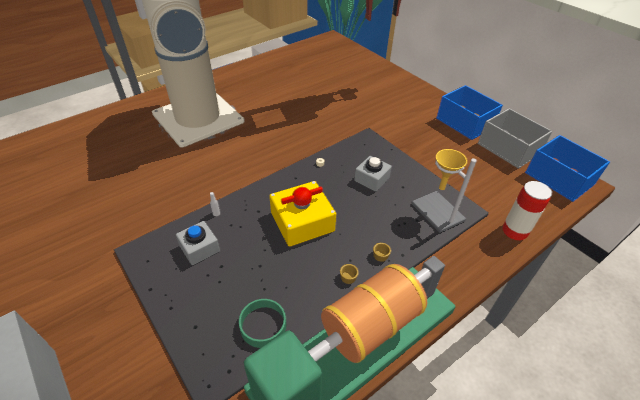

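View pics/top0.png

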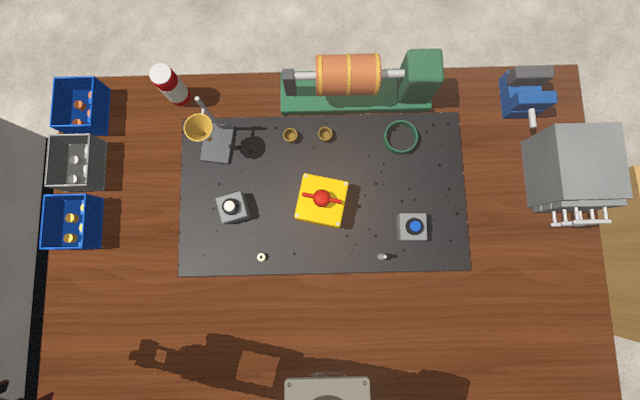

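Run:
```python
from scipy.spatial.transform import Rotation as R
print(R.from_rotvec([ 0.20700629,1.56085203,-0.20706122]).as_matrix().round(3))
```

```text
[[ 0.     0.261  0.965]
 [-0.     0.965 -0.261]
 [-1.    -0.     0.   ]]
```

The two fixed views show the stop near pixel (302,197) in scene and (322,198) in top. The blue reset is on the robot's right, and the white jog is on its left. I'll close the fingers and move above the stop.

Request:
apply_moves:
  commands:
    - [[0.025,-0.038,0,0],[0.05,-0.075,0,0],[0.08,-0.12,0,0],[0.11,-0.165,0,0],[0.14,-0.21,0,0],[0.17,-0.255,0,0],[0.2,-0.3,0,0],[0.23,-0.345,0,0]]
  gripper: 0

```text
t: 2.2
ee_pos: [393.7, 256.9, 405.0]
orientation: [0.207, 1.56, -0.207]
ft_force: [0.6, 0.8, 0.5]
width: 11.2
```

Request:
apply_moves:
  commands:
    - [[0.03,-0.045,0,0],[0.06,-0.09,0,0],[0.09,-0.135,0,0],[0.12,-0.18,0,0],[0.14,-0.22,0,0],[0.16,-0.25,0,0],[0.168,-0.257,0,0],[0.168,-0.257,0,0]]

```text
t: 3.2
ee_pos: [561.0, 1.4, 404.5]
orientation: [0.208, 1.561, -0.208]
ft_force: [0.2, 0.3, -0.3]
width: 0.2
```

```bash
cat > h.py <<'E'
import numpy as np, cv2
from workcell import readout, viewer, workorder, models
def ray(im,u,v,name):
    f=200/np.tan(np.radians(im["vertical_fov"])/2); R=cv2.Rodrigues(np.array(im["rvec"],float))[0]; t=np.array(im["tvec"],float)
    x,y=(u-im["cx"])/f,(v-im["cy"])/f
    if name=="wrist":
        r=np.hypot(x,y); d=np.array([x/r*np.sin(r),y/r*np.sin(r),np.cos(r)])
    else: d=np.array([x,y,1.])
    return -R.T@t, R.T@d
def atz(im,u,v,z,name):
    c,d=ray(im,u,v,name); return c+d*(z-c[2])/d[2]
def project(im,p,name):
    f=200/np.tan(np.radians(im["vertical_fov"])/2); R=cv2.Rodrigues(np.array(im["rvec"],float))[0]
    q=R@np.array(p,float)+np.array(im["tvec"],float)
    if name=="wrist":
        r=np.hypot(q[0],q[1]); th=np.arctan2(r,q[2]); return im["cx"]+f*th*q[0]/r, im["cy"]+f*th*q[1]/r
    return im["cx"]+f*q[0]/q[2], im["cy"]+f*q[1]/q[2]
E
python3 - <<'E'
from h import *
for n in ("scene","top","wrist"):
    im=viewer.get_image(n); cv2.imwrite(f"pics/{n}1.png",im["color"][:,:,::-1])
o=readout.get_obs(); print(o["t"],o["ee_pos"],o["ft_force"],o["width"])
for c in ("wrist","scene","top"):
  for l in ("stop_top","wing_left","wing_right","reset_top","jog_box"):
    print(c,l,[(d["conf"].__round__(2),[round(float(v)) for v in d["position"]]) for d in models.place_of(c,l)[:2]])
E
```

```text
3.35 [560.35427141   2.39260381 404.60083575] [ 0.22969061 -0.10464852 -0.56721182] 0.39827702241646906
wrist stop_top [(0.89, [560, 6, 111])]
wrist wing_left [(0.98, [572, 44, 103])]
wrist wing_right [(0.98, [550, -40, 102])]
wrist reset_top [(0.84, [484, -232, 82])]
wrist jog_box [(0.82, [544, 239, 7])]
scene stop_top [(0.75, [562, 3, 113])]
scene wing_left [(0.81, [573, 44, 104]), (0.51, [486, -231, 13])]
scene wing_right [(0.95, [552, -44, 103])]
scene reset_top [(0.64, [413, -154, 13]), (0.63, [488, -230, 77])]
scene jog_box [(0.82, [554, 238, 11])]
top stop_top [(0.63, [562, -2, 115])]
top wing_left [(0.65, [572, 43, 100])]
top wing_right [(0.57, [546, -41, 100])]
top reset_top [(0.58, [485, -230, 78])]
top jog_box []
```

View pics/wrist1.png

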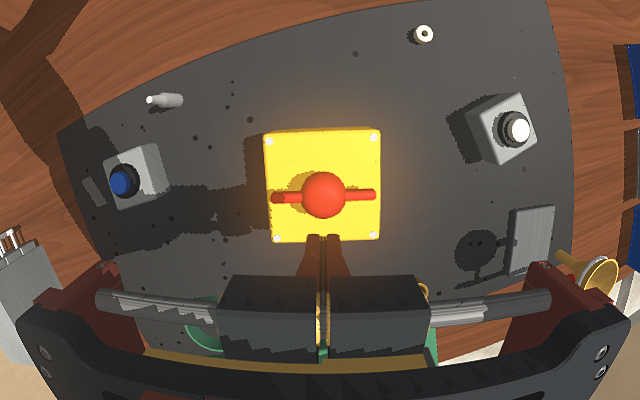

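Run:
```python
from h import *
# red mask: rays of wings (mean of mask, symmetric about the axis) ; blue centroid
for n in ("top","wrist","scene"):
    im=viewer.get_image(n); c=im["color"].astype(int)
    print(n, "cam", (-cv2.Rodrigues(np.array(im["rvec"],float))[0].T@np.array(im["tvec"],float)).round())
    u0,v0=project(im,[561,1,105],n)
    red=(c[...,0]>110)&(c[...,1]<70)&(c[...,2]<70)
    blue=(c[...,2]>130)&(c[...,0]<90)
    for nm,m,p,z in(("red",red,[561,1,105],102),("blue",blue,[487,-231,77],77)):
        u,v=project(im,p,n)
        vv,uu=np.nonzero(m); k=np.hypot(uu-u,vv-v)<(60 if n!="top" else 25); uu,vv=uu[k],vv[k]
        if len(uu)<5: print(nm,"none",u,v);continue
        P=np.array([atz(im,a,b,z,n)[:2] for a,b in zip(uu,vv)])
        print(nm,len(uu),"proj",round(u),round(v),"px",uu.min(),uu.max(),vv.min(),vv.max(),"mean",P.mean(0).round(1),"minmax",P.min(0).round(1),P.max(0).round(1))
        if nm=="red":
            q=P-P.mean(0); w=np.linalg.svd(q,full_matrices=False)[2][0]; print("axis dir",w, "ends", (P[(q@w).argmin()]).round(1),(P[(q@w).argmax()]).round(1))
```

```text
top cam [428.  11. 995.]
red 60 proj 321 198 px 303 340 193 205 mean [ 5.534e+02 -4.000e-01] minmax [542.8 -44.5] [574.1  46.7]
axis dir [-0.20103045 -0.97958499] ends [574.1  46.6] [549.5 -44.5]
blue 16 proj 415 226 px 412 419 225 229 mean [ 484.1 -231.1] minmax [ 479.9 -242.4] [ 490.3 -224.4]
wrist cam [485.  22. 385.]
red 270 proj 322 197 px 271 375 171 247 mean [577.9 -10.5] minmax [536.8 -46.9] [614.4  51. ]
axis dir [-0.65019722 -0.75976548] ends [573.8  49.7] [546.9 -46.2]
blue 251 proj 119 183 px 110 128 172 192 mean [ 486.3 -232.9] minmax [ 473.8 -246.3] [ 498.5 -214.1]
scene cam [1101. -378.  765.]
red 416 proj 302 195 px 282 322 135 205 mean [559.8   1.4] minmax [389.3 -46.6] [588.5 144. ]
axis dir [ 0.36066463 -0.93269557] ends [389.3 144. ] [554.5 -46.5]
blue 110 proj 195 230 px 188 199 226 236 mean [ 488.5 -234.7] minmax [ 473.3 -247. ] [ 505.3 -221.8]
```

In the wrist picture the mushroom is at (323,195), with its wings running from (272,198) to (376,194). The closed fingers are centred on it, with the jaw axis along the wings. The axis is at about (561, 1.5), and the tool is already over it, so I'll press down.

Request:
apply_moves:
  commands:
    - [[0,0,-0.03,0.01],[0,0,-0.06,0.01],[0,0,-0.085,0.01],[0,0,-0.098,0.01],[0,0,-0.102,0.01],[0,0,-0.105,0.01],[0,0,-0.108,0.01],[0,0,-0.11,0.01]]

```text
t: 5.25
ee_pos: [561.3, 1.4, 295.6]
orientation: [0.199, 1.56, -0.199]
ft_force: [-1.0, -0.6, 7.1]
width: 0.1
```

Request:
apply_moves:
  commands:
    - [[0,0,-0.001,0],[0,0,-0.002,0],[0,0,-0.003,0],[0,0,-0.004,0],[0,0,-0.005,0]]

```text
t: 5.88
ee_pos: [561.3, 1.4, 290.8]
orientation: [0.199, 1.56, -0.199]
ft_force: [-0.4, 0.0, 3.2]
width: 0.4
```

Request:
apply_moves:
  commands:
    - [[0,0,-0.001,0],[0,0,-0.002,0],[0,0,-0.003,0]]

```text
t: 6.25
ee_pos: [561.3, 1.4, 287.5]
orientation: [0.199, 1.56, -0.199]
ft_force: [-1.7, 0.3, 8.1]
width: 0.2
```

Request:
apply_moves:
  commands:
    - [[0,0,-0.001,0],[0,0,-0.001,0]]

```text
t: 6.5
ee_pos: [561.4, 1.4, 286.5]
orientation: [0.199, 1.56, -0.199]
ft_force: [-1.1, -0.2, 7.6]
width: 0.9
```

Request:
apply_moves:
  commands:
    - [[0,0,-0.0005,0],[0,0,-0.001,0],[0,0,-0.001,0]]

```text
t: 6.88
ee_pos: [561.4, 1.3, 286.2]
orientation: [0.199, 1.56, -0.199]
ft_force: [-3.1, -0.8, 13.8]
width: 0.3
```

The force rose to 14 N, so that is the hard bottom. I'll lift off and check the latch.

Request:
apply_moves:
  commands:
    - [[0,0,0.003,0],[0,0,0.015,0],[0,0,0.04,0],[0,0,0.04,0],[0,0,0.04,0]]

```text
t: 7.5
ee_pos: [560.6, 1.4, 324.2]
orientation: [0.199, 1.562, -0.199]
ft_force: [-0.4, -0.1, -0.6]
width: 0.3
```

Run:
```python
from h import *
for n in ("scene","wrist"):
    im=viewer.get_image(n); c=im["color"]
    if n=="scene": c=cv2.resize(c[150:250,240:360],None,fx=5,fy=5,interpolation=cv2.INTER_NEAREST)
    cv2.imwrite(f"pics/{n}2.png",c[:,:,::-1])
o=readout.get_obs(); print(o["t"],o["ee_pos"],o["ft_force"])
im0=cv2.imread("pics/scene1.png"); cv2.imwrite("pics/scene1c.png",cv2.resize(im0[150:250,240:360],None,fx=5,fy=5,interpolation=cv2.INTER_NEAREST))
for c in ("wrist","scene"):
  for l in ("stop_top","wing_left","wing_right"):
    print(c,l,[(d["conf"].__round__(2),[round(float(v)) for v in d["position"]]) for d in models.place_of(c,l)[:1]])
```

```text
7.6 [560.54890759   1.37662188 323.76929334] [ 0.28530656 -0.29781674  0.72185288]
wrist stop_top [(0.65, [414, 167, 17])]
wrist wing_left [(0.71, [571, 46, 96])]
wrist wing_right [(0.75, [549, -38, 95])]
scene stop_top [(0.86, [564, 5, 108])]
scene wing_left [(0.77, [571, 40, 98])]
scene wing_right [(0.68, [550, -42, 93])]
```

View pics/scene2.png

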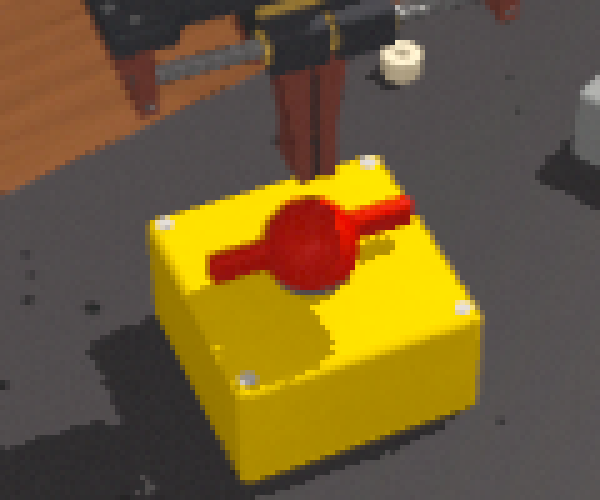

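View pics/scene1c.png

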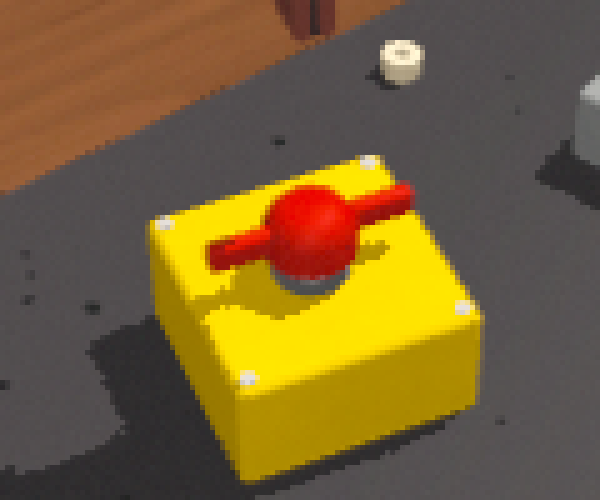

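View pics/wrist2.png

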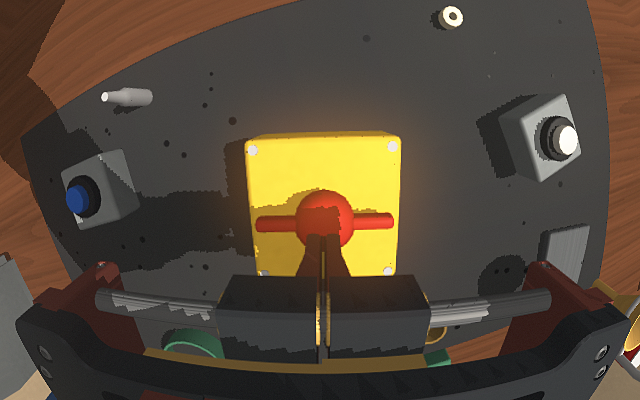

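The scene crop shows the grey collar under the dome hidden, and the wing is about 8 mm lower, so the stop is latched with nothing touching it. Next I'll move behind the left wing on the box's -x side and go down beside it.

Request:
apply_moves:
  commands:
    - [[-0.009,0.024,0,0],[-0.017,0.047,0,0],[-0.017,0.047,0,0],[-0.017,0.047,-0.02,0],[-0.017,0.047,-0.04,0],[-0.017,0.047,-0.053,0],[-0.017,0.047,-0.058,0],[-0.017,0.047,-0.058,0]]

```text
t: 8.9
ee_pos: [544.1, 48.2, 266.6]
orientation: [0.199, 1.562, -0.199]
ft_force: [-0.5, 0.3, 0.1]
width: 0.2
```

Run:
```python
from h import *
for n in ("scene","wrist"):
    im=viewer.get_image(n); c=im["color"]
    if n=="scene": c=cv2.resize(c[150:250,240:360],None,fx=5,fy=5,interpolation=cv2.INTER_NEAREST)
    cv2.imwrite(f"pics/{n}3.png",c[:,:,::-1])
o=readout.get_obs(); print(o["t"],o["ee_pos"],o["ft_force"])
# arc poses: finger centre offset from wing frame, start (-28,41) -> contact (-15,41) -> rotate
C=np.array([561,1.5]); psi=-0.25
def pos(a,bx,by=41):
    th=psi-a; ex=np.array([np.cos(th),np.sin(th)]); ey=np.array([-np.sin(th),np.cos(th)]); return C+bx*ex+by*ey
p0=pos(0,-28)
print(p0)
for a,bx in [(0,-20),(0,-15)]+[(x,-15) for x in (.1,.2,.3,.4,.5,.6,.7,.75,.8)]: print(a,bx,((pos(a,bx)-p0)/1000).round(4))
```

```text
9.0 [544.25700123  48.31377176 267.18236219] [ 0.20658434 -0.38353819  0.09190024]
[544.01401452  48.15272015]
0 -20 [ 0.0078 -0.002 ]
0 -15 [ 0.0126 -0.0032]
0.1 -15 [ 0.017 -0.003]
0.2 -15 [ 0.0213 -0.0032]
0.3 -15 [ 0.0256 -0.0039]
0.4 -15 [ 0.0299 -0.0049]
0.5 -15 [ 0.034  -0.0064]
0.6 -15 [ 0.0379 -0.0083]
0.7 -15 [ 0.0416 -0.0106]
0.75 -15 [ 0.0434 -0.0119]
0.8 -15 [ 0.0451 -0.0132]
```

View pics/scene3.png

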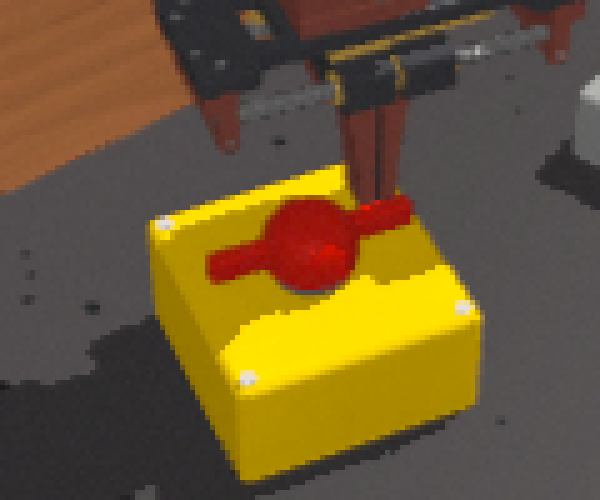

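View pics/wrist3.png

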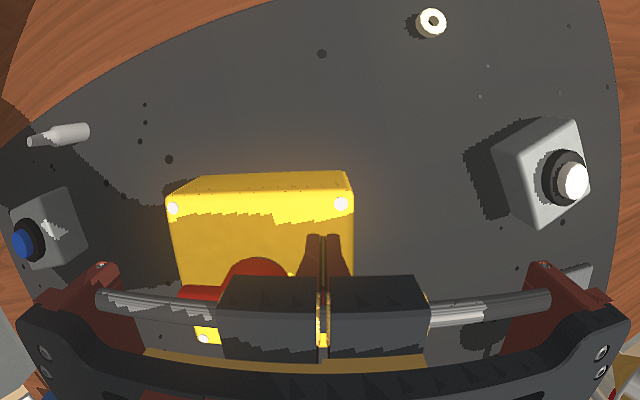

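The fingers stand behind the left wing, clear of the dome, with the tips just above the box top. I'll push along the arc now.

Request:
apply_moves:
  commands:
    - [[0.008,-0.002,0,0],[0.0126,-0.0032,0,0],[0.017,-0.003,0,-0.1],[0.0213,-0.0032,0,-0.2],[0.0256,-0.0039,0,-0.3],[0.0299,-0.0049,0,-0.4],[0.034,-0.0064,0,-0.5]]

```text
t: 9.88
ee_pos: [578.2, 42.0, 266.8]
orientation: [0.592, 1.489, -0.592]
ft_force: [-1.8, 1.1, 0.6]
width: 0.8
```

Run:
```python
from h import *
for n in ("scene",):
    im=viewer.get_image(n); c=im["color"]
    c=cv2.resize(c[150:250,240:360],None,fx=5,fy=5,interpolation=cv2.INTER_NEAREST)
    cv2.imwrite(f"pics/{n}4.png",c[:,:,::-1])
o=readout.get_obs(); print(o["t"],o["ee_pos"],o["ft_force"],o["moment"])
```

```text
9.925 [578.55362034  41.82250481 266.80877036] [-1.57951178  0.66727693  1.31788836] [ 0.0429716   0.32595967 -0.02991807]
```

View pics/scene4.png

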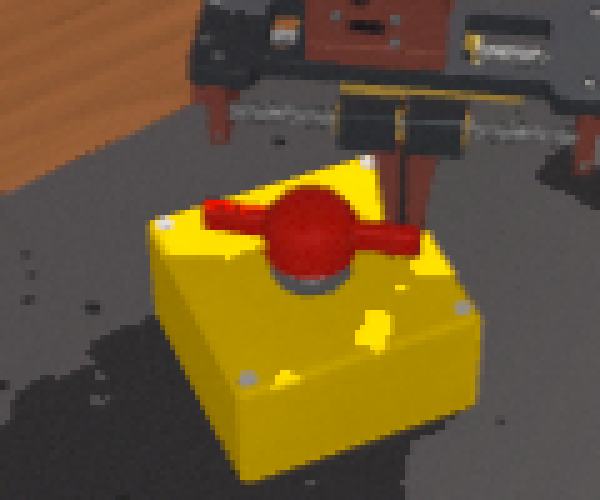

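The wing is turned and the grey collar shows again, so the stop has popped out. I'll back off along the same arc and lift.

Request:
apply_moves:
  commands:
    - [[-0.0041,0.0015,0,0.1],[-0.0084,0.0025,0,0.2],[-0.0127,0.0032,0,0.3],[-0.017,0.0034,0,0.4],[-0.0214,0.0032,0,0.5],[-0.034,0.0064,0,0.5],[-0.038,0.0075,0,0.5],[-0.038,0.0075,0.03,0.5]]

```text
t: 10.92
ee_pos: [538.7, 49.6, 295.3]
orientation: [0.199, 1.566, -0.201]
ft_force: [0.0, 0.5, -0.3]
width: 0.3
```

Request:
apply_moves:
  commands:
    - [[0,0,0.03,0],[0,0,0.06,0],[0,0,0.06,0]]

```text
t: 11.3
ee_pos: [540.6, 49.6, 358.9]
orientation: [0.2, 1.557, -0.199]
ft_force: [0.1, -0.4, -0.6]
width: 0.1
```

Run:
```python
from h import *
for n in ("scene","wrist"):
    im=viewer.get_image(n); c=im["color"]
    if n=="scene": c=cv2.resize(c[150:250,240:360],None,fx=5,fy=5,interpolation=cv2.INTER_NEAREST)
    cv2.imwrite(f"pics/{n}5.png",c[:,:,::-1])
o=readout.get_obs(); print(o["t"],o["ee_pos"],o["ft_force"])
for c in ("wrist","scene","top"):
  for l in ("stop_top","wing_left","wing_right","reset_top"):
    print(c,l,[(d["conf"].__round__(2),[round(float(v)) for v in d["position"]]) for d in models.place_of(c,l)[:2]])
```

```text
11.4 [539.65901598  49.48902186 356.44963849] [-0.07101266  0.3274421   0.30983677]
wrist stop_top [(0.84, [560, 6, 112])]
wrist wing_left []
wrist wing_right [(0.78, [547, -43, 101]), (0.27, [746, -12, 14])]
wrist reset_top [(0.85, [486, -231, 80])]
scene stop_top [(0.75, [564, 5, 116])]
scene wing_left [(0.56, [575, 42, 105]), (0.49, [486, -230, 14])]
scene wing_right [(0.62, [551, -43, 104])]
scene reset_top [(0.49, [488, -230, 79]), (0.28, [564, 6, 118])]
top stop_top [(0.52, [558, 2, 113]), (0.43, [570, 44, 101])]
top wing_left [(0.71, [570, 44, 102])]
top wing_right [(0.67, [548, -41, 105])]
top reset_top [(0.6, [486, -230, 74])]
```

View pics/scene5.png

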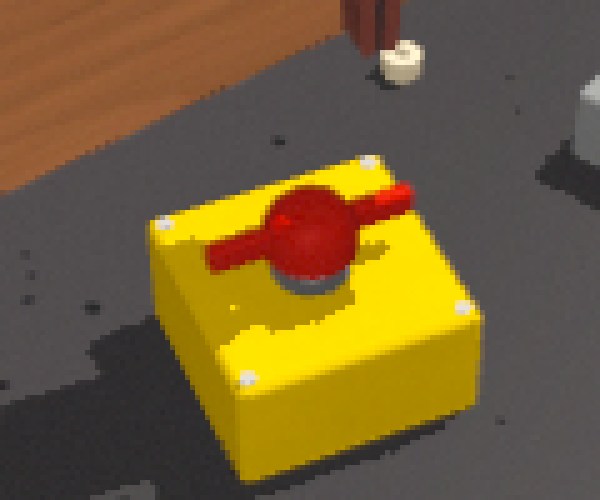

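The stop is out and turned back. Now I'll go over the blue reset at about (487, -231).

Request:
apply_moves:
  commands:
    - [[-0.008,-0.045,0,0],[-0.017,-0.09,0,0],[-0.025,-0.135,0,0],[-0.034,-0.18,0,0],[-0.042,-0.225,0,0],[-0.05,-0.265,0,0],[-0.053,-0.28,0,0],[-0.053,-0.28,0,0]]

```text
t: 13.0
ee_pos: [486.8, -230.9, 356.6]
orientation: [0.201, 1.562, -0.2]
ft_force: [0.1, 0.6, 0.3]
width: 0.5
```

Run:
```python
from h import *
for n in ("wrist","scene"):
    im=viewer.get_image(n); c=im["color"].astype(int)
    cv2.imwrite(f"pics/{n}6.png",im["color"][:,:,::-1])
    m=(c[...,2]>90)&(c[...,0]<90)&(c[...,1]<130)&(c[...,2]-c[...,0]>60); u,v=project(im,[487,-231,78],n)
    vv,uu=np.nonzero(m); k=np.hypot(uu-u,vv-v)<45; uu,vv=uu[k],vv[k]
    P=np.array([atz(im,a,b,78,n)[:2] for a,b in zip(uu,vv)])
    print(n,u,v,len(uu),P.mean(0),P.min(0),P.max(0))
o=readout.get_obs(); print(o["t"],o["ee_pos"],o["ft_force"])
print([(d["conf"],d["position"].__repr__()) for d in models.place_of("wrist","reset_top")[:2]])
```

```text
wrist 322.65907020781475 203.6945813338204 137 [ 480.50874276 -231.49509357] [ 471.433494   -245.58277383] [ 499.92457346 -217.81438803]
scene 194.90192718609921 229.4878468811114 73 [ 492.6793296  -237.07762895] [ 471.60211744 -247.8672228 ] [ 506.23634861 -220.31080515]
13.1 [ 487.04373471 -229.69646851  356.57307808] [ 0.69384985  1.15558966 -0.70914298]
[(0.77, '[487.3, -230.6, 79.5]')]
```

View pics/wrist6.png

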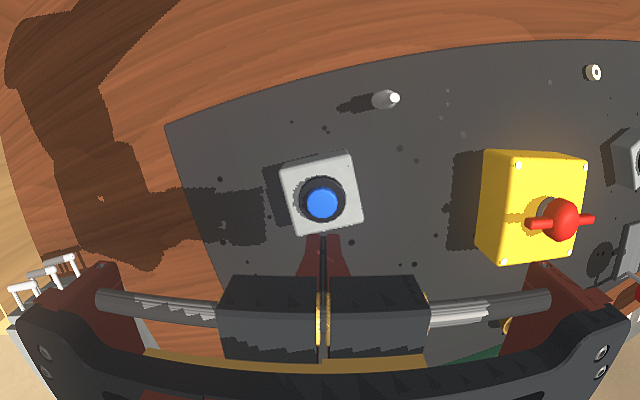

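The button at (322,201) is straight ahead of the fingertips. I'll press it.

Request:
apply_moves:
  commands:
    - [[0,0,-0.04,0],[0,0,-0.075,0],[0,0,-0.088,0],[0,0,-0.091,0],[0,0,-0.093,0],[0,0,-0.095,0],[0,0,-0.097,0],[0,0,-0.098,0]]

```text
t: 14.15
ee_pos: [487.2, -230.7, 259.2]
orientation: [0.199, 1.56, -0.2]
ft_force: [1.4, 0.5, 2.7]
width: 0.3
```

Request:
apply_moves:
  commands:
    - [[0,0,-0.001,0],[0,0,-0.002,0],[0,0,-0.002,0]]

```text
t: 14.52
ee_pos: [487.3, -230.7, 256.9]
orientation: [0.199, 1.56, -0.2]
ft_force: [2.3, -1.5, 3.7]
width: -0.0
```

Request:
apply_moves:
  commands:
    - [[0,0,-0.001,0],[0,0,-0.002,0],[0,0,-0.002,0]]

```text
t: 14.9
ee_pos: [487.3, -230.7, 255.3]
orientation: [0.199, 1.56, -0.2]
ft_force: [1.3, -0.8, 9.3]
width: 0.3
```

Request:
apply_moves:
  commands:
    - [[0,0,-0.001,0],[0,0,-0.001,0]]

```text
t: 15.15
ee_pos: [487.3, -230.7, 255.1]
orientation: [0.199, 1.56, -0.2]
ft_force: [-0.7, 2.2, 18.4]
width: 0.6
```

Hard stop at 18 N, with the tips at z of about 73. I'll check in the picture that the button itself bottomed rather than the fingers landing on its bezel.

Run:
```python
from h import *
im=viewer.get_image("scene"); a=im["color"][:,:,::-1]; b=cv2.imread("pics/scene0.png")
f=lambda c: cv2.resize(c[205:265,165:230],None,fx=6,fy=6,interpolation=cv2.INTER_NEAREST)
cv2.imwrite("pics/scene7.png",np.hstack([f(b),f(a)]))
print(readout.get_obs()["ft_force"])
print(project(im,[487,-231,79],"scene"),project(im,[487,-231,73],"scene"))
```

```text
[-1.66354547  1.28008564 17.78328543]
(np.float64(194.8088013643703), np.float64(229.18754658096165)) (np.float64(195.3653094203338), np.float64(230.98210294716586))
```

View pics/scene7.png

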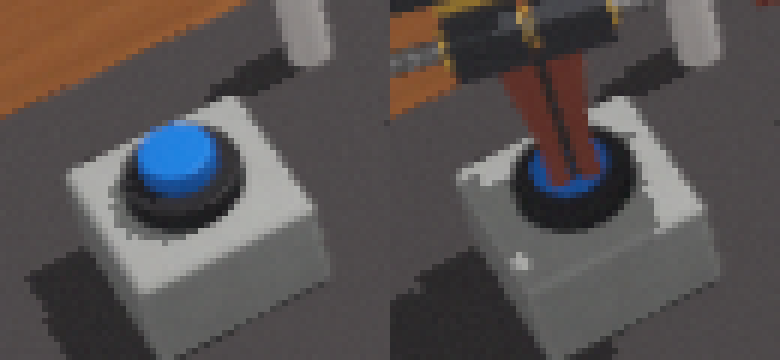

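The blue button is flush with its black ring, and the fingers sit on blue only, so it is fully down. I'll lift clear.

Request:
apply_moves:
  commands:
    - [[0,0,0.005,0],[0,0,0.03,0],[0,0,0.07,0],[0,0,0.12,0],[0,0,0.15,0],[0,0,0.15,0],[0,0,0.15,0],[0,0,0.15,0]]

```text
t: 16.2
ee_pos: [486.4, -230.3, 401.9]
orientation: [0.2, 1.565, -0.198]
ft_force: [-0.1, 0.1, -0.6]
width: 0.5
```

Run:
```python
from h import *
a=viewer.get_image("scene")["color"][:,:,::-1]; cv2.imwrite("pics/scene8.png",a)
b=cv2.imread("pics/scene0.png"); f=lambda c: cv2.resize(c[150:265,165:400],None,fx=3,fy=3,interpolation=cv2.INTER_NEAREST)
cv2.imwrite("pics/scene8c.png",np.vstack([f(b)[:290],f(a)[:300]]))
t=viewer.get_image("top")["color"][:,:,::-1]; cv2.imwrite("pics/top8.png",t)
o=readout.get_obs(); print(o["t"],o["ee_pos"],o["ft_force"])
for l in ("stop_top","wing_left","wing_right","reset_top"): print(l,[(d["conf"].__round__(2),[round(float(v)) for v in d["position"]]) for d in models.place_of("scene",l)[:1]])
```

```text
16.3 [ 486.65462347 -230.38628648  402.31139822] [0.03668853 0.43739206 0.43247543]
stop_top [(0.79, [561, 6, 120])]
wing_left [(0.92, [574, 40, 103])]
wing_right [(0.79, [553, -41, 102])]
reset_top [(0.55, [488, -232, 76])]
```

View pics/scene8.png

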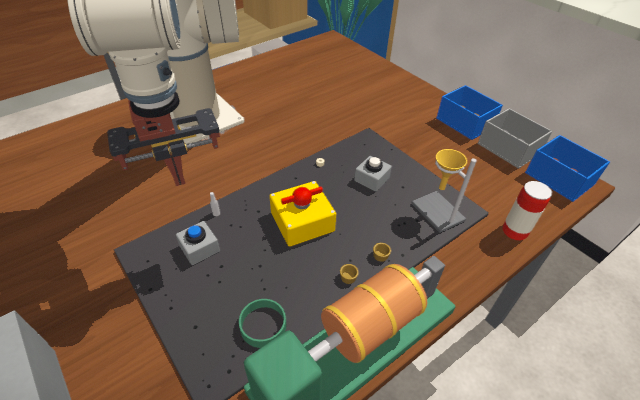

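View pics/top8.png

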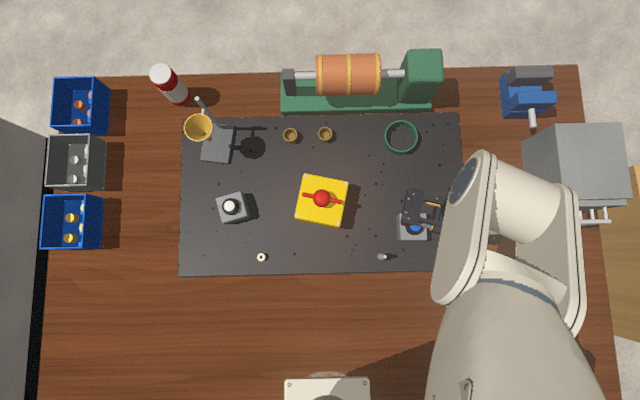

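The stop at (302,197) and the blue button at (195,231) are out, as in the first picture. All loose parts are where they started, and the gripper is well clear. Handing in.

```bash
python3 -c "
from workcell import workorder
print(workorder.close_job())"
```

```text
the job is handed in; nothing more can be done
None
```

The stop test is done and the job was handed in at about 16 s of the 64 s allowed. The system gives no verdict, so the results below come from my own pictures and force readings.

- **Latching the stop:** I pressed the red mushroom to its hard bottom with closed fingertips, at about 14 N. After lifting off, the picture showed it latched in, about 8 mm lower.
- **Twisting it free:** I pushed the left wing clockwise until the mushroom popped out, with about 2 N still on the fingers. After I backed off, it was out and turned back to rest.
- **Blue reset button:** I pressed it down to its hard stop, at about 18 N, and the picture showed it flush with its ring. I then lifted well clear.
- **Final check:** The stop and the reset button are out, the loose parts appear unmoved, and the white jog button was never approached. The contact force reads about zero.

Nothing failed. The position networks scattered by a few millimetres (`stop_top` read between 111 and 120 mm high while popped out). They also gave some wrong hits, which I settled by looking at the pictures.

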